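Change the cartridges of the cookie slip feeder

TASK

Lever up the handleless cover of the slip feeder with the blade of the bench scraper and open it fully. Lay the orange spent cartridges in the white tub, stand every blue full cartridge upright in a bay of its own, shut the cover, and only then press the yellow treadle right down to its stop for a moment and let it come up. At the end the scraper must lie flat on its wooden board again; never press the treadle while the cover is open, and leave the timer, the tin and the folding bar where they are.

Things in the scene. Friction and masses are not known exactly. Their poses are not given: they have to be found in the camera images.
- feeder: slip feeder, fixed: dark base plate (180 x 265 mm) with a green case (132 mm along x, 146 mm along y, 72 mm high) under an aluminium cover and, nearer the robot, a yellow treadle. Origin on the table under the case's centre; x points to the hinge side (the robot's left), y towards the robot, z up. Three bays side by side; dividers 26 mm, right-hand wall (-x) 64 mm, other walls 72 mm above the table
- bay_near (a point): centre of the floor of the bay nearest the robot, 12 mm above the table. Each bay is 40 mm wide (y) and 122 mm long (x), axes as the feeder's; a cartridge stands in it with its long side along x
- bay_mid (a point): the same for the middle bay, 44.7 mm further from the robot
- bay_far (a point): the same for the far bay, another 44.7 mm further
- pry_gap (a point): middle of the gap in the right-hand side of the case (as the robot sees it) under the cover: on the plane of that outer face, 68 mm above the table. The gap is 8 mm high (64 to 72 mm), 114 mm wide along y, the wall 5 mm thick with free space behind it; too low for fingers. Axes as the feeder's: x points into the case
- cover (a joint): the feeder's cover: flat aluminium plate 132 x 146 x 5 mm, 0.15 kg, hinged along the left edge of the case, flush with its right-hand face, no handle. Radians: 0 shut, 1.85 fully open (a stop, leaning back to the left). Slight hinge friction (0.05 N m): it stays open beyond about 1.2 rad and falls shut from below about 0.9 rad
- cover_hinge (a point): middle of the cover's hinge line, on the left of the case, 72 mm above the table (the underside of the shut cover)
- cover_edge (a point): middle of the cover's free edge, 132 mm from the hinge line; moves with the cover, about 200 mm above the table when fully open
- treadle (a joint): yellow sprung treadle of the feeder, a ribbed plate 105 x 70 x 6 mm hinged at its left end; its right end stands up. Radians: 0 released (up), 0.30 fully down at its stop; the spring lifts it again. About 4 N on the pad starts it and 9 N brings it to the stop
- treadle_pad (a point): the spot to press: on the treadle's upper face, 85 mm to the right of its hinge, on its middle line; about 53 mm above the table when released and about 28 mm at the stop; it moves with the treadle
- scraper_mid (a point): bench scraper, 205 mm long, 0.11 kg: steel blade 75 mm wide, 2 mm thick, and a round dark wood handle 19 mm thick. The point lies on the handle's axis where blade and handle meet: -y points to the blade's edge (103 mm away), +y to the handle's end (102 mm; the handle begins at y = -8 mm), z up when flat. The blade's mid-plane is at z = -5 mm. Starts on its board, blade away from the robot
- board: the scraper's wooden board, fixed: 240 x 110 x 12 mm, on the right. Origin on the table under its centre, x along its length; its top is 12 mm up
- tub_floor (a point): white food tub, fixed, on the left: 163 mm (x) by 238 mm (y) at the rim, 74 mm high, walls sloping inwards to a floor of about 110 x 170 mm. The point is the centre of its floor, 10 mm above the table; axes x, y along the short and long side. A hinged iron, its upper plate standing open to about 320 mm, stands between feeder and tub (x 0.43 to 0.73 m, y 0.12 to 0.28 m): pass in front of it
- timer: white wind-up kitchen timer, 67 mm across, 50 mm high, a bystander; origin under its centre
- tin: small green and white tin, 66 mm across, 70 mm high, a bystander; origin under its centre
- fold_bar: dark metal folding bar, 55 x 100 x 55 mm, a bystander; origin under its centre
- full_1_lug (a point): full slip cartridge, blue with white windows: body 104 (x) x 34 (y) x 30 mm high and, on top of its middle, an upright grip lug 14 mm thick (along x), 28 mm wide (y) and 26 mm high; 56 mm high in all, 0.12 kg. The point is the lug's centre, 43 mm above the underside; x along the body. May be absent
- full_2_lug (a point): full slip cartridge, blue with white windows: body 104 (x) x 34 (y) x 30 mm high and, on top of its middle, an upright grip lug 14 mm thick (along x), 28 mm wide (y) and 26 mm high; 56 mm high in all, 0.12 kg. The point is the lug's centre, 43 mm above the underside; x along the body. May be absent
- full_3_lug (a point): full slip cartridge, blue with white windows: body 104 (x) x 34 (y) x 30 mm high and, on top of its middle, an upright grip lug 14 mm thick (along x), 28 mm wide (y) and 26 mm high; 56 mm high in all, 0.12 kg. The point is the lug's centre, 43 mm above the underside; x along the body. May be absent
- spent_1_lug (a point): spent slip cartridge, orange with black windows, same shape as the full ones, 0.06 kg; stands in a bay under the cover at the start, long side along the feeder's x. The point is the lug's centre, 43 mm above the underside. May be absent
- spent_2_lug (a point): spent slip cartridge, orange with black windows, same shape as the full ones, 0.06 kg; stands in a bay under the cover at the start, long side along the feeder's x. The point is the lug's centre, 43 mm above the underside. May be absent
- spent_3_lug (a point): spent slip cartridge, orange with black windows, same shape as the full ones, 0.06 kg; stands in a bay under the cover at the start, long side along the feeder's x. The point is the lug's centre, 43 mm above the underside. May be absent

How it is judged:
By the outcome, as a careful person would: the job done as asked, in the order asked, and still so for the second after the job is handed in, with the robot touching nothing.
Of spent_1, spent_2, spent_3 only 1 to 2 are there at a start; the rules pass over those that are not, and their reading is None.
Of full_1, full_2, full_3 only 2 to 3 are there at a start; the rules pass over those that are not, and their reading is None.
At some moment in a run one of full_1, full_2, full_3, scraper may be knocked a few centimetres aside while the robot is not near it.
It also fails if it takes over 210 s, if anything falls off the work surface, if the arm or the gripper's body presses on something with over 40 N, if the wrist force passes 120 N, or if a joint passes its speed limit or range.

ROBOT

A 7-joint arm with a two-finger parallel gripper is mounted at the origin on a cart in front of the work surface, level with it; the furniture and walls round the work are solid. World frame = base frame: x ahead of the robot, y to its left, z up, the work surface at z = 0. Lengths are in m, angles in degrees, forces in N, time in s.
With the tool pointing down it reaches from about 0.4 to 0.9 m from the base axis. Payload 5.5 kg.
Tool frame: the origin (TCP) lies on the centre line of the jaws, within the pads' length; the fingertips stand 22 mm ahead of it and the grasp point (between the pads) lies 3 mm ahead of it; z points along the fingers, y is the line along which they close (so a half turn about z gives the same grasp; the last joint's range is limited). The gripper opens to 85 mm and grips with 20 to 120 N. Pads are 22 mm wide; open, the fingers measure 114 mm over their backs; the gripper's body (76 mm by 85 mm) begins 54 mm behind the grasp point. The pads swing forward as they close: fully open they stand 13 mm farther back than shut.
Start: joints at [-55.852, 28.699, -24.465, 88.831, 12.651, 65.22, -12.049], TCP at [0.212, 0.614, 0.253] pointing down, gripper open.
Joint ranges: [-164.97, 164.97], [-17.58, 116.51], [-87.97, 89.64], [11.32, 138.91], [-80.73, 260.73], [10.89, 115.49], [-147.41, 147.41]. Speed limits (degrees/s): [147.25, 147.25, 180, 180, 180, 180, 180].

INTERFACE

Orientations are given as a 3x3 rotation matrix whose columns are the frame's x, y, z axes.
In Python, from cell import movep, move_linear, move_j, gripper_to, hold, inverse_kinematics, state, grab_frame, camera_info, PlanningError, sign_off, look_for, silhouettes, landmark_of gives the robot as it stands. Calls block until the motion is done:
- movep(position, orientation): joint-space move of the TCP to a pose.
- move_linear(position, rot=None, v=0.15): straight line of the TCP; rot=None keeps the orientation; v is the mean speed in m/s.
- move_j(angles): joint-space move.
- gripper_to(opening): finger opening in m; the grip force is fixed at half the most; returns when the fingers have stopped.
- hold(seconds).
- inverse_kinematics(position, orientation): joint angles nearest the present ones, or None.
- state(): the state.
- grab_frame(name): name is "scene" or "top"; returns the picture (400x640x3 uint8, blue, green, red); there is no depth.
- camera_info(name): a dict with "mtx" (3x3 intrinsics, pixels), "R" (3x3) and "t" (3): a world point X has camera coordinates R X + t. Camera axes: x right, y down, z forward; pixel columns grow to the right and rows downward; lengths in m; the calibration is good to about 2 mm. A picture is of the moment at which its call begins. camera_info takes no time and is no camera call.
A pose or a line that the arm cannot do raises PlanningError and nothing moves.
- sign_off(): hands the job in; it is judged then, once.
Trained networks look in the newest picture that a camera, given by its name, has taken for a name from the list of things; names that differ only in an ending like _2 or _b are one class to them, and where a whole thing is asked for, a point or a joint stands for the part that bears it (a point fixed in the world has none). Each returns a list of dicts, best first, with "score" (0 to 1); they miss things now and then, are a little off and sometimes report something else, mostly with a low value. They report only what shows in the picture. A call takes as long as a camera call.
- look_for(camera, target): "xy" ([column, row] in pixels, amid what is visible of it).
- silhouettes(camera, target): "mask" (400x640 bool, what is visible of it) and "xy" ([column, row] in pixels, amid what is visible of it).
- landmark_of(camera, target): "xy" ([column, row] in pixels: a listed point, or the origin of a listed thing).
The state is a dict: "t": time; "q": joint angles; "dq": joint speeds; "tau": joint torques, N m; "ee_pos": TCP position; "eef_rot": TCP orientation; "ft_force": force on the tool from outside, world axes, zero at the start; "torque": the same for the moment, N m; "grip_width": finger opening in m; "finger_force": force on a finger pad.
Only numpy, scipy, OpenCV 4.12 (cv2) and the standard library are available. Lean on these libraries where they do the work, as an engineer would, in place of code of your own. Each camera call takes 0.05 s, during which the arm holds its last target. There are 200 camera calls.

## Working session

There is one attempt and no reset: what is moved stays moved. The work goes in short steps, each a Python script; the robot and the scene stay as the last script left them, time stands still between calls to the robot, and variables do not carry over. Pictures are saved under pics/ and viewed, at most 14 in all, crops included, and the job is handed in when it is done.

```bash
ls; mkdir -p pics
cat > h.py <<'E'
import numpy as np, cv2
from cell import *
def cam(n):
    c=camera_info(n); return np.array(c["mtx"]),np.array(c["R"]),np.array(c["t"]).ravel()
def ray(n,xy,z):
    K,R,t=cam(n); d=R.T@np.linalg.inv(K)@np.array([xy[0],xy[1],1.]); o=-R.T@t
    return o+d*(z-o[2])/d[2]
def pix(n,X):
    K,R,t=cam(n); p=K@(R@np.array(X)+t); return p[:2]/p[2]
def tri(a,b):
    # a,b: pixel in scene, top
    A=[];B=[]
    for n,xy in (("scene",a),("top",b)):
        K,R,t=cam(n); P=K@np.c_[R,t]
        for i in (0,1):
            r=xy[i]*P[2]-P[i]; A.append(r[:3]);B.append(-r[3])
    return np.linalg.lstsq(np.array(A),np.array(B),rcond=None)[0]
E
python3 - <<'E'
from h import *
for n in ("scene","top"):
    K,R,t=cam(n); print(n,K[0,0],-R.T@t,R[2])
    cv2.imwrite(f"pics/{n}0.png",cv2.resize(grab_frame(n),(800,500)))
for x in ["bay_near","bay_mid","bay_far","pry_gap","cover_hinge","cover_edge","treadle_pad","scraper_mid","board","tub_floor","timer","tin","fold_bar","full_1_lug","spent_1_lug","feeder"]:
    for n in ("scene","top"):
        print(x,n,[(np.round(d["xy"]).astype(int).tolist(),round(d["score"],2)) for d in landmark_of(n,x)][:4])
print(state())
E
```

```text
pics
scene 463.47882309855356 [-0.27358573 -0.9636904   0.75832338] [ 0.60919004  0.65215389 -0.4512015 ]
top 470.2731525465677 [0.37336332 0.02194534 1.45739869] [ 0.17269345  0.00176579 -0.98497404]
bay_near scene [([369, 238], 0.65), ([342, 251], 0.6)]
bay_near top [([384, 232], 0.86)]
bay_mid scene []
bay_mid top [([382, 232], 0.72)]
bay_far scene [([360, 240], 0.89), ([370, 236], 0.72)]
bay_far top []
pry_gap scene [([366, 239], 0.6), ([433, 266], 0.45)]
pry_gap top [([410, 214], 0.59)]
cover_hinge scene [([336, 222], 0.89)]
cover_hinge top [([365, 211], 0.63)]
cover_edge scene [([363, 238], 0.68)]
cover_edge top [([408, 211], 0.65), ([452, 180], 0.44)]
treadle_pad scene []
treadle_pad top [([383, 254], 0.57)]
scraper_mid scene [([389, 293], 0.74), ([281, 227], 0.39)]
scraper_mid top [([459, 246], 0.75)]
board scene [([391, 301], 0.56)]
board top [([456, 252], 0.93)]
tub_floor scene [([216, 196], 0.64)]
tub_floor top []
timer scene [([434, 270], 0.78)]
timer top [([452, 182], 0.64)]
tin scene [([406, 238], 0.97)]
tin top [([400, 161], 0.55), ([408, 212], 0.17)]
fold_bar scene [(
[... 303 characters left out ...]
005801, -12.04765166]), 'dq': array([-0.04238289, -0.08015988,  0.05046683,  0.03996839,  0.09933349,
        0.12709497,  0.0451537 ]), 'tau': array([ 3.83878423e-04, -5.69357800e+01, -5.81011578e+00, -2.81328446e+01,
        1.27982468e-02,  2.15122287e-03,  8.83431056e-06]), 'ee_pos': array([0.21230884, 0.61435224, 0.25330324]), 'eef_rot': array([[-9.45151007e-01,  3.26633696e-01, -4.52445941e-05],
       [ 3.26633695e-01,  9.45151009e-01,  2.08120273e-05],
       [ 4.95608831e-05,  4.89209965e-06, -9.99999999e-01]]), 'ft_force': array([-0.92221991,  1.06663123, -0.27320493]), 'torque': array([-0.00519716, -0.00696031, -0.04373358]), 'finger_force': 0.0, 'grip_width': 0.08533209695193146}
```

View pics/scene0.png

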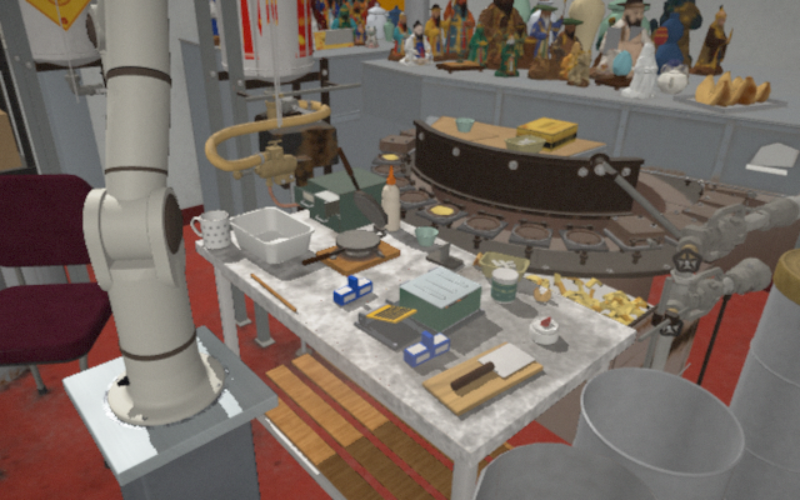

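View pics/top0.png

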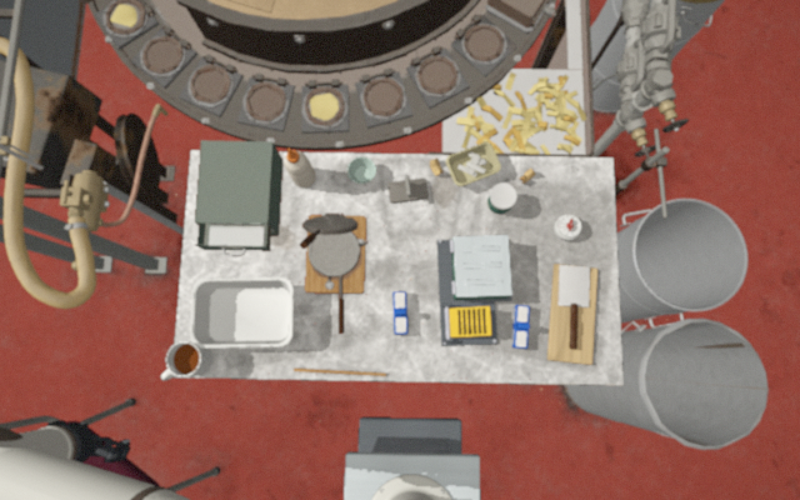

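The scene view shows two blue cartridges at (345,290) and (427,348), the feeder at (440,300), the scraper on its board at (485,375), the tub at (270,235). The top view agrees: blue at (400,313) and (521,327), cover (482,267), treadle (470,322), scraper (574,305), tub (243,313). Next: fit box models to the masks in both cameras.

```bash
cat >> h.py <<'E'
from scipy.optimize import minimize
S=3
def box(cx,cy,cz,lx,ly,lz):
    return np.array([[cx+sx*lx/2,cy+sy*ly/2,cz+sz*lz/2] for sx in(-1,1) for sy in(-1,1) for sz in(-1,1)])
COVER=[box(0,0,.0745,.132,.146,.005)]
CART=[box(0,0,.015,.104,.034,.030),box(0,0,.043,.014,.028,.026)]
SCR=[box(0,-.0535,.0045,.075,.099,.002),box(0,.047,.0095,.019,.110,.019)]
BOARD=[box(0,0,.006,.240,.110,.012)]
TUB=[np.r_[box(0,0,.073,.163,.238,.002),box(0,0,.005,.115,.175,.01)]]
def render(n,boxes,p,z):
    c,s=np.cos(p[2]),np.sin(p[2]); Rz=np.array([[c,-s,0],[s,c,0],[0,0,1]])
    K,R,t=cam(n); m=np.zeros((400*S,640*S),np.uint8)
    for b in boxes:
        q=(b@Rz.T+[p[0],p[1],z])@R.T+t; q=q@K.T; q=q[:,:2]/q[:,2:]
        h=cv2.convexHull(((q+.5)*S*16-8).astype(np.int32)); cv2.fillConvexPoly(m,h,1,shift=4)
    return m
def fit(boxes,masks,p0,z=0.,full=False):
    M={n:cv2.resize(m.astype(np.float32),None,fx=S,fy=S,interpolation=cv2.INTER_LINEAR)>.5 for n,m in masks.items()}
    def cost(v):
        p=[v[0]/100,v[1]/100,v[2]/10]; c=0
        for n in M:
            r=render(n,boxes,p,z)>0; c+=1-(r&M[n]).sum()/max(1,(r|M[n]).sum())
        return c/len(M)
    best=None
    for da in (0,.2,-.2):
        v0=np.array([p0[0]*100,p0[1]*100,(p0[2]+da)*10])
        sim=np.vstack([v0,v0+[1.2,0,0],v0+[0,1.2,0],v0+[0,0,1.5]])
        r=minimize(cost,v0,method="Nelder-Mead",options=dict(initial_simplex=sim,xatol=.01,fatol=1e-4,maxiter=120))
        if best is None or r.fun<best.fun: best=r
    v=best.x; return np.array([v[0]/100,v[1]/100,v[2]/10]),best.fun
def masks_near(target,X,tol=25,cams=("scene","top")):
    out={}
    for n in cams:
        u=pix(n,X); c=[d for d in silhouettes(n,target) if np.hypot(*(np.array(d["xy"])-u))<tol]
        if c: out[n]=min(c,key=lambda d:np.hypot(*(np.array(d["xy"])-u)))["mask"]
    return out
E
cat > m1.py <<'E'
from h import *
g=lambda u,z: ray("top",np.array(u)/1.25,z)
for n in("scene","top"): grab_frame(n)
H=np.pi/2
for nm,tg,bx,u,zc,a,z in [("cover","cover",COVER,(482,267),.075,H,0),("fullA","full_1_lug",CART,(400,313),.03,0,0),("fullB","full_1_lug",CART,(521,327),.03,0,0),
  ("scraper","scraper_mid",SCR,(574,305),.02,-H,.012),("board","board",BOARD,(573,314),.012,0,0),("tub","tub_floor",TUB,(243,313),.05,0,0)]:
    X=g(u,zc); m=masks_near(tg,X)
    print(nm,X.round(3),{k:int(v.sum()) for k,v in m.items()})
    for k in list(m):
        if len(m)>1: p,f=fit(bx,{k:m[k]},[X[0],X[1],a],z); print("  ",k,p.round(4),round(f,3))
    if m: p,f=fit(bx,m,[X[0],X[1],a],z); print("  both",p.round(4),np.degrees(p[2]).round(1),round(f,3))
E
time python3 m1.py
```

```text
cover [ 0.592 -0.156  0.075] {'scene': 1155, 'top': 2103}
   scene [ 0.5983 -0.158   1.6192] 0.069
   top [ 0.5982 -0.1568  1.6197] 0.044
  both [ 0.5979 -0.1569  1.6263] 93.2 0.059
fullA [0.483 0.038 0.03 ] {}
fullB [ 0.454 -0.255  0.03 ] {}
scraper [ 0.511 -0.388  0.02 ] {'scene': 982, 'top': 1098}
   scene [ 0.5692 -0.4038 -2.0194] 0.519
   top [ 0.6128 -0.3935 -1.607 ] 0.417
  both [ 0.6117 -0.3945 -1.6073] -92.1 0.446
board [ 0.489 -0.387  0.012] {'scene': 1814, 'top': 1757}
   scene [ 0.4947 -0.3888 -0.0752] 0.394
   top [ 0.4918 -0.3874 -0.0907] 0.398
  both [ 0.4928 -0.3874 -0.0968] -5.5 0.397
tub [0.476 0.412 0.05 ] {'scene': 2177, 'top': 4352}
   scene [ 0.4734  0.4026 -0.0205] 0.059
   top [0.4777 0.4087 0.0509] 0.048
  both [0.4773 0.4075 0.0246] 1.4 0.062
real	0m21.682s
user	0m16.020s
sys	0m0.305s
```

```bash
cat >> h.py <<'E'
def colmask(n,im,X,kind="blue",r=32):
    hsv=cv2.cvtColor(im,cv2.COLOR_BGR2HSV); h,s,v=cv2.split(hsv)
    if kind=="blue": m=(h>100)&(h<130)&(s>110)&(v>40)
    else: m=(h>4)&(h<18)&(s>150)&(v>80)
    w=np.zeros_like(m); u=pix(n,X).astype(int); w[max(0,u[1]-r):u[1]+r,max(0,u[0]-r):u[0]+r]=1
    m=(m&w).astype(np.uint8); m=cv2.morphologyEx(m,cv2.MORPH_CLOSE,np.ones((7,7)))
    return m>0
def hull(m):
    o=np.zeros(m.shape,np.uint8); c=cv2.findContours(m.astype(np.uint8),0,2)[0]; c=max(c,key=cv2.contourArea)
    cv2.fillConvexPoly(o,cv2.convexHull(c),1); return o>0
E
python3 - <<'E'
from h import *
g=lambda u,z: ray("top",np.array(u)/1.25,z)
I={n:grab_frame(n) for n in("scene","top")}
H=np.pi/2
def rep(nm,bx,m,p0,z=0):
    print(nm,{k:int(v.sum()) for k,v in m.items()})
    for k in m: p,f=fit(bx,{k:m[k]},p0,z); print("  ",k,p.round(4),round(f,3))
    p,f=fit(bx,m,p0,z); print("  both",p.round(4),np.degrees(p[2]).round(1),round(f,3))
for nm,u in (("A",(400,313)),("B",(521,327))):
    X=g(u,.02); m={n:colmask(n,I[n],X) for n in I}; rep(nm,CART,m,[X[0],X[1],0])
    for n in I: print(n,[(d["xy"],d["score"]) for t in("full_1_lug",) for d in look_for(n,t)])
X=g((574,305),.02); rep("scr",SCR,masks_near("scraper_mid",X),[X[0],X[1],H],.012)
X=g((573,314),.012); m=masks_near("board",X); rep("board",BOARD,{k:hull(v) for k,v in m.items()},[X[0],X[1],0])
print(masks_near("treadle",g((470,322),.04)).keys())
for t in("timer","tin","fold_bar"):
  for n in I: print(t,n,[(ray(n,d["xy"],.03).round(3),round(d["score"],2)) for d in look_for(n,t)][:2])
E
```

```text
A {'scene': 342, 'top': 63}
   scene [0.4854 0.0374 0.199 ] 0.302
   top [0.4838 0.036  0.2659] 0.846
  both [0.4851 0.0371 0.1998] 11.4 0.575
scene [([339.4, 248.5], 0.39)]
top []
B {'scene': 137, 'top': 100}
   scene [ 0.4817 -0.2409  0.7703] 0.738
   top [ 0.4554 -0.2556 -0.0526] 0.792
  both [ 0.4656 -0.2527  0.7734] 44.3 0.782
scene [([339.4, 248.5], 0.39)]
top []
scr {'scene': 988}
   scene [ 0.5069 -0.3893  1.5154] 0.119
  both [ 0.5069 -0.3893  1.5154] 86.8 0.119
board {'scene': 2682, 'top': 2835}
   scene [ 0.494  -0.39   -0.0999] 0.107
   top [ 0.492  -0.3879 -0.1029] 0.034
  both [ 0.4919 -0.3884 -0.0994] -5.7 0.076
dict_keys(['scene'])
timer scene [(array([ 0.681, -0.395,  0.03 ]), 0.78)]
timer top [(array([ 0.707, -0.374,  0.03 ]), 0.55)]
tin scene [(array([ 0.785, -0.213,  0.03 ]), 0.69)]
tin top [(array([ 0.772, -0.205,  0.03 ]), 0.84)]
fold_bar scene [(array([ 0.778, -0.004,  0.03 ]), 0.86), (array([ 0.548, -0.162,  0.03 ]), 0.47)]
fold_bar top []
```

Run:
```python
from h import *
g=lambda u,z: ray("top",np.array(u)/1.25,z)
I={n:grab_frame(n) for n in("scene","top")}
T=[]
def cm(n,X,r=28):
    im=I[n].astype(int); b=im[...,0]; rd=im[...,2]; m=((b-rd)>25)
    w=np.zeros_like(m); u=pix(n,X).astype(int); w[u[1]-r:u[1]+r,u[0]-r:u[0]+r]=1
    return hull(cv2.morphologyEx((m&w).astype(np.uint8),cv2.MORPH_CLOSE,np.ones((11,11))))
for nm,u in (("A",(400,313)),("B",(521,327))):
    X=g(u,.02); m={n:cm(n,X) for n in I}
    for k in I:
        p,f=fit([np.vstack(CART)],{k:m[k]},[X[0],X[1],0]); print(nm,k,m[k].sum(),p.round(4),round(f,3))
    p,f=fit([np.vstack(CART)],m,[X[0],X[1],0]); print(nm,"both",p.round(4),np.degrees(p[2]).round(1),round(f,3))
    for n in I:
        im=cv2.resize(I[n],None,fx=3,fy=3,interpolation=2); r=render(n,CART,p,0)
        cv2.drawContours(im,cv2.findContours(r,0,2)[0],-1,(0,0,255),1)
        c=(pix(n,X)*3).astype(int); T.append(cv2.resize(im[c[1]-66:c[1]+66,c[0]-66:c[0]+66],(260,260)))
p=[.5069,-.3893,1.5154]
for n in I:
    im=cv2.resize(I[n],None,fx=3,fy=3,interpolation=2); cv2.drawContours(im,cv2.findContours(render(n,SCR,p,.012),0,2)[0],-1,(0,0,255),1)
    c=(pix(n,[.5,-.39,0])*3).astype(int); T.append(cv2.resize(im[c[1]-130:c[1]+130,c[0]-130:c[0]+130],(260,260)))
cv2.imwrite("pics/crop1.png",np.vstack([np.hstack(T[:3]),np.hstack(T[3:])]))
for n in I: print(n,[len(silhouettes(n,"scraper_mid")),[d["xy"] for d in landmark_of(n,"scraper_mid")]])
```

```text
A scene 525 [0.485  0.0359 0.1414] 0.053
A top 427 [0.4856 0.0376 0.0459] 0.065
A both [0.4855 0.0372 0.0594] 3.4 0.07
B scene 716 [ 0.4582 -0.2568 -0.0169] 0.056
B top 469 [ 0.4574 -0.256  -0.046 ] 0.056
B both [ 0.4576 -0.2564 -0.0268] -1.5 0.06
scene [1, [[392.8, 293.8]]]
top [1, [[459.4, 244.4]]]
```

View pics/crop1.png

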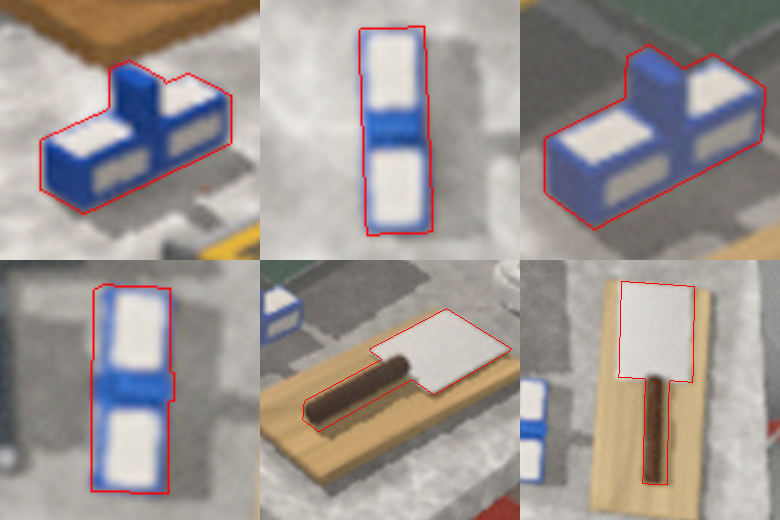

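Cartridge fits lie tight on both views (A at (0.4855, 0.037), B at (0.4576, −0.256)). The scraper outline matches within a few mm. Start moving: grasp the scraper.

```bash
cat >> h.py <<'E'
def Rd(a):
    a=np.radians(a); c,s=np.cos(a),np.sin(a); return np.array([[-s,c,0],[c,s,0],[0,0,-1.]])
FEED=np.array([.598,-.157]); FY=93.0   # feeder centre, yaw
fx=np.array([np.cos(np.radians(FY)),np.sin(np.radians(FY))]); fy=np.array([-fx[1],fx[0]])
def F(x,y): return FEED+x*fx+y*fy
E
python3 - <<'E'
from h import *
s=np.array([.507,-.389]); a=86.8; ya=np.radians(a); ys=np.array([-np.sin(ya),np.cos(ya)])
gp=s+.010*ys
movep([.37,.2,.30],Rd(80))
best=None
for a0 in (86.8,-93.2):
    for z in (.15,): print(a0, inverse_kinematics([*gp,z],Rd(a0)), inverse_kinematics([*F(-.066-.076,0),.13],Rd(a0+96.2)))
E
```

```text
86.8 [ 20.35989585  32.45167447  20.75045551  97.86137344 -13.91613176
  52.23071493 133.51879386] [ -18.5715653    65.08913517   77.25481628   92.48171881  -65.01889607
   77.40012008 -108.71797002]
-93.2 [ 20.83875076  32.35924462  20.08344741  97.84361896 -13.45490572
  52.17475674 -46.85148429] [ 13.82906033  37.194622    14.64557022  91.33423103 -11.04906418
  52.8954004   35.30699161]
```

Run:
```python
from h import *
s=np.array([.507,-.389]); ya=np.radians(86.8); ys=np.array([-np.sin(ya),np.cos(ya)])
gp=s+.010*ys
R=Rd(-93.2)
movep([*gp,.15],R)
gripper_to(.05)
# fresh look while high? measured twice; descend
move_linear([*gp,.037],R,v=.1)
st=state(); print(st["t"],st["ee_pos"],st["ft_force"])
gripper_to(.0)
st=state(); print(st["grip_width"],st["finger_force"],st["ft_force"])
move_linear([*gp,.16],R,v=.12)
st=state(); print(st["grip_width"],st["finger_force"],st["ft_force"],st["q"].round(0))
# turn: tip just outside the gap
tgt=F(-.066-.113-.03,0); R2=Rd(-93.2+FY+3.2)
movep([*tgt,.16],R2)
move_linear([*tgt,.0895],R2,v=.12)
for n in("scene","top"):
    im=grab_frame(n); c=pix(n,[*F(-.12,0),.07]).astype(int)
    cv2.imwrite(f"pics/pry_{n}.png",cv2.resize(im[c[1]-60:c[1]+60,c[0]-70:c[0]+70],(700,600),interpolation=2))
print(state()["t"],state()["ee_pos"])
```

```text
9.175 [ 0.4975215  -0.38893116  0.03779005] [-0.21926927 -0.80296077  0.84386391]
0.01640814390140173 58.714032769203186 [-0.33842198  1.07541319  6.31022397]
0.01663946845663596 58.580671548843384 [-0.87496628 -0.11457485 -1.4714732 ] [ 21.  32.  20.  98. -13.  53. -47.]
12.8083 [ 0.60981902 -0.36624624  0.09085575]
```

View pics/pry_scene.png

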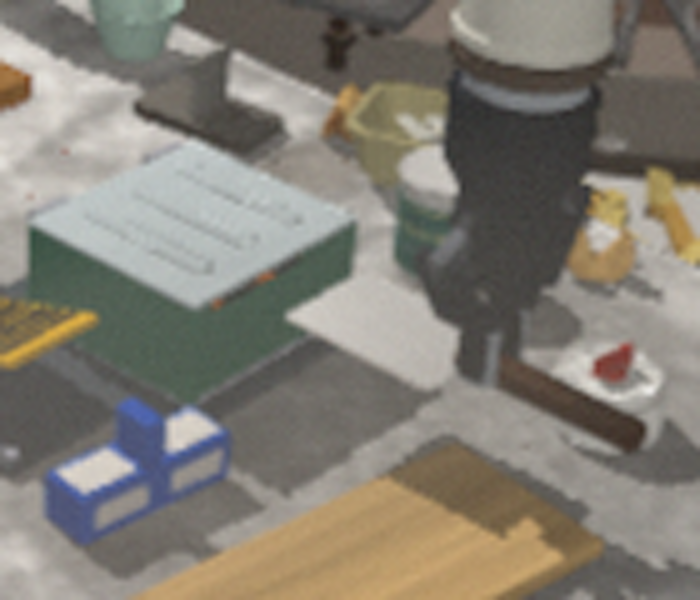

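View pics/pry_top.png

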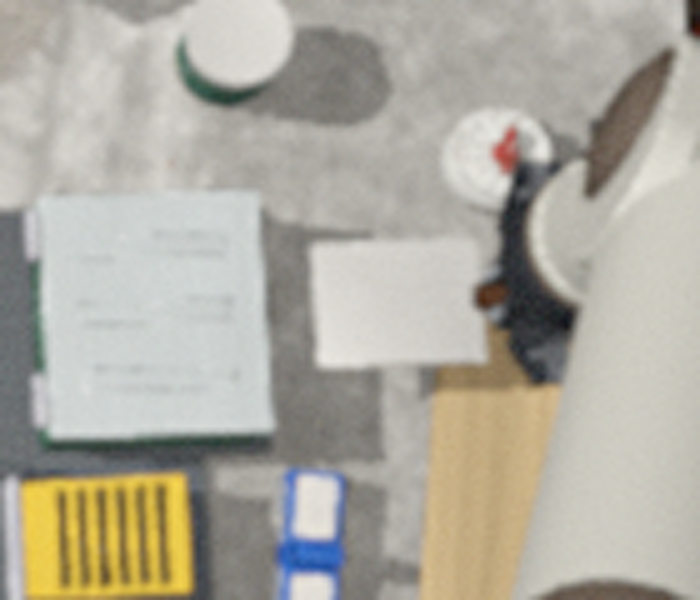

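The scene crop shows the blade level, its tip corner at about (287,318) in the crop, and orange visible through the gap at (215,302) and (265,278); the top crop shows blade and case square to each other. Check height by projecting the corners.

Run:
```python
from h import *
for n in("scene","top"):
    c=pix(n,[*F(-.12,0),.07]).astype(int)
    for z in(.060,.0695,.076):
        print(n,z,[((pix(n,[*F(x,y),z])+.5-c+[70,60])*5).round().tolist() for x,y in((-.096,-.0375),(-.096,.0375),(-.004-.0,.0375)) ])
    print(" slab top cover corners", [((pix(n,[*F(x,y),.077])+.5-c+[70,60])*5).round().tolist() for x,y in((-.066,-.073),(-.066,.073),(.066,.073))])
print(state()["ee_pos"], state()["eef_rot"][:,2])
```

```text
scene 0.06 [[362.0, 282.0], [279.0, 330.0], [157.0, 267.0]]
scene 0.0695 [[363.0, 268.0], [280.0, 316.0], [157.0, 253.0]]
scene 0.076 [[364.0, 258.0], [281.0, 306.0], [158.0, 243.0]]
 slab top cover corners [[361.0, 216.0], [198.0, 306.0], [29.0, 218.0]]
top 0.06 [[309.0, 248.0], [317.0, 371.0], [164.0, 377.0]]
top 0.0695 [[312.0, 245.0], [321.0, 369.0], [166.0, 375.0]]
top 0.076 [[314.0, 243.0], [323.0, 368.0], [168.0, 373.0]]
 slab top cover corners [[260.0, 187.0], [277.0, 429.0], [53.0, 437.0]]
[ 0.60981902 -0.36624624  0.09085575] [ 0.00199631 -0.0011652  -0.99999733]
```

Run:
```python
from h import *
R2=Rd(-93.2+FY+3.2)
L=.113
t0=F(-.066-L-.03,0); 
move_linear([*t0,.0885],R2,v=.1)
for d in (-.004,.006,.02,.034):
    move_linear([*F(-.066-L+d,0),.0880],R2,v=.05)
    st=state(); print(d,st["ee_pos"].round(4),st["ft_force"].round(2))
    if np.abs(st["ft_force"][:2]).max()>8: print("stop");break
```

```text
-0.004 [ 0.6077 -0.3398  0.0881] [-0.45 -0.38 -2.02]
0.006 [ 0.6073 -0.329   0.088 ] [-0.7   0.26 -0.77]
0.02 [ 0.6065 -0.3151  0.0881] [ 0.24 -0.59 -1.9 ]
0.034 [ 0.6058 -0.3011  0.088 ] [-0.53 -0.8  -1.25]
```

Run:
```python
from h import *
R2=Rd(-93.2+FY+3.2); L=.113; s=.098
for th in np.r_[np.linspace(.1,1.8,12),1.86]:
    P=F(.066-s*np.cos(th)-L,0)
    move_linear([*P,.072+s*np.sin(th)+.0203],R2,v=.10)
    f=state()["ft_force"]; print(round(th,2),f.round(1),end=" ")
hold(.2)
print(); p=state()["ee_pos"]; print(p,state()["t"],state()["grip_width"])
im=grab_frame("scene"); c=pix("scene",[*F(-.05,0),.12]).astype(int)
cv2.imwrite("pics/open.png",cv2.resize(im[c[1]-70:c[1]+70,c[0]-90:c[0]+90],(720,560),interpolation=2))
```

```text
0.1 [ 0.  -1.2 -1.5] 0.25 [-0.2 -0.5 -1.9] 0.41 [ 0.5 -0.3 -1.8] 0.56 [-0.2  0.2 -1.4] 0.72 [-0.4 -0.1 -1.2] 0.87 [ 0.2  0.2 -0.8] 1.03 [ 0.2 -0.3 -1.7] 1.18 [-0.4  0.  -0.2] 1.34 [-0.5 -0.6 -1.6] 1.49 [ 0.3 -0.1 -1.2] 1.65 [ 0.3 -0.  -0.8] 1.8 [-1.  -0.1  0.2] 1.86 [ 1.2 -3.3 -0.5] 
[ 0.59902712 -0.17711597  0.18637851] 18.9833 0.0161212743656297
```

View pics/open.png

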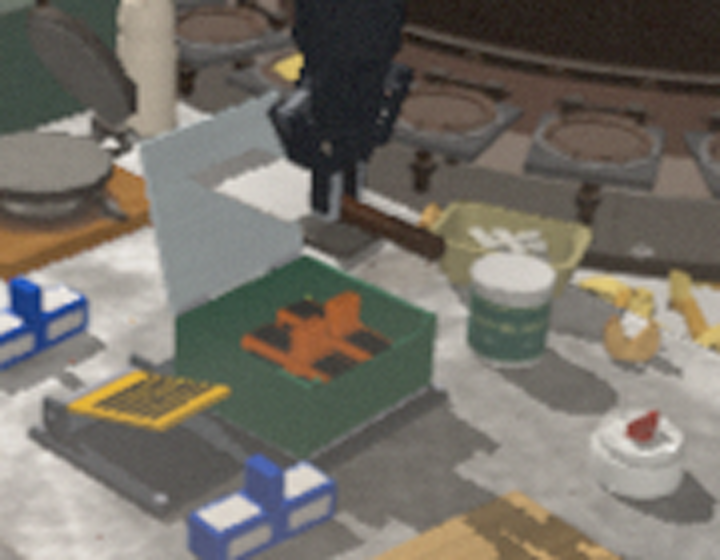

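The cover stands fully open, with two orange cartridges in the case. Return the scraper to the board, then look.

Run:
```python
from h import *
p=state()["ee_pos"]; R2=Rd(-93.2+FY+3.2); R=Rd(-93.2)
q=p[:2]-.13*fx
move_linear([*q,.19],R2,v=.2)
gp=[.4975,-.3889]
movep([*gp,.17],R)
move_linear([*gp,.06],R,v=.15); move_linear([*gp,.0378],R,v=.05)
print(state()["ee_pos"],state()["ft_force"])
gripper_to(.05); move_linear([*gp,.20],R,v=.2)
movep([.40,-.30,.30],R)
print(state()["t"])
I={n:grab_frame(n) for n in("scene","top")}
for n in I:
    for t in("spent_1_lug","full_1_lug","scraper_mid"):
        print(n,t,[(d["xy"],round(d["score"],2)) for d in landmark_of(n,t)])
im=I["top"]; c=pix("top",[*F(-.05,0),.06]).astype(int)
A=cv2.resize(im[c[1]-50:c[1]+50,c[0]-70:c[0]+70],(420,300),interpolation=2)
c=pix("scene",[*F(-.1,0),.06]).astype(int)
B=cv2.resize(I["scene"][c[1]-60:c[1]+60,c[0]-60:c[0]+60],(300,300),interpolation=2)
cv2.imwrite("pics/bays.png",np.hstack([A,B]))
for i,nm in enumerate(("far","mid","near")):
    X=[*F(0,(i-1)*.0447),.055]
    for n in I: print(nm,n,pix(n,X).round(),(((pix("top",X)-pix("top",[*F(-.05,0),.06]).astype(int)+[70,50]))*3).round())
```

```text
[ 0.49739182 -0.38862263  0.03785083] [-1.32740396  0.84197083  4.05874049]
24.575
scene spent_1_lug []
scene full_1_lug []
scene scraper_mid [([390.6, 291.0], 0.71), ([327.6, 179.4], 0.65), ([352.5, 235.9], 0.56)]
top spent_1_lug [([386.8, 216.5], 0.44)]
top full_1_lug []
top scraper_mid [([458.1, 244.3], 0.79)]
far scene [362. 229.] [160. 112.]
far top [384. 198.] [160. 112.]
mid scene [352. 234.] [162. 155.]
mid top [385. 213.] [162. 155.]
near scene [342. 240.] [165. 199.]
near top [386. 227.] [165. 199.]
```

View pics/bays.png

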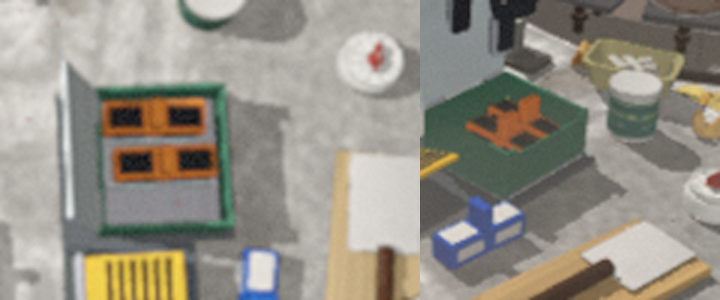

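Spent cartridges stand in the far and middle bays (lugs at crop (155,116) and (165,161)); the near bay is empty and the scraper is flat on its board. Refine their positions by fitting.

```bash
cat >> h.py <<'E'
def orange_fit(im,X,a=np.radians(93)-np.pi,r=7,ry=6):
    i=im.astype(int); m=(i[...,2]-i[...,0]>60)
    w=np.zeros_like(m); u=pix("top",X).round().astype(int); w[u[1]-ry:u[1]+ry+1,u[0]-24:u[0]+25]=1
    m=hull(cv2.morphologyEx((m&w).astype(np.uint8),cv2.MORPH_CLOSE,np.ones((7,7))))
    return fit([np.vstack(CART)],{"top":m},[X[0],X[1],a],X[2])
def blue_fit(I,X,cams=("scene","top"),r=28,z=0,a=0):
    M={}
    for n in cams:
        i=I[n].astype(int); m=(i[...,0]-i[...,2])>25
        w=np.zeros_like(m); u=pix(n,[X[0],X[1],.02]).astype(int); w[max(u[1]-r,0):u[1]+r,max(0,u[0]-r):u[0]+r]=1
        M[n]=hull(cv2.morphologyEx((m&w).astype(np.uint8),cv2.MORPH_CLOSE,np.ones((11,11))))
    return fit([np.vstack(CART)],M,[X[0],X[1],a],z)
E
python3 - <<'E'
from h import *
I={n:grab_frame(n) for n in("scene","top")}
for y in(-.0447+.006,.006):
    p,f=orange_fit(I["top"],[*F(0,y),.012]); print("spent",p.round(4),np.degrees(p[2]).round(1),round(f,3), "feeder coords",[(p[:2]-FEED)@fx,(p[:2]-FEED)@fy])
for X in((.4855,.037),(.4576,-.256)):
    p,f=blue_fit(I,X); print("full",p.round(4),np.degrees(p[2]).round(1),round(f,3))
# green case rim (top view): hull of green in window
i=I["top"]; hsv=cv2.cvtColor(i,cv2.COLOR_BGR2HSV); m=(hsv[...,0]>65)&(hsv[...,0]<95)&(hsv[...,1]>90)
w=np.zeros_like(m); u=pix("top",[*F(0,0),.07]).astype(int); w[u[1]-30:u[1]+31,u[0]-26:u[0]+30]=1
m=hull((m&w).astype(np.uint8)); p,f=fit([np.vstack([box(0,0,.070,.132,.146,.004),])],{"top":m},[*FEED,np.radians(93)]); print("case",p.round(4),np.degrees(p[2]),f)
p,f=fit([box(0,0,.036,.132,.146,.072)],{"top":m},[*FEED,np.radians(93)]); print("case",p.round(4),np.degrees(p[2]),f)
E
```

```text
spent [ 0.6322 -0.1534 -1.5545] -89.1 0.116 feeder coords [np.float64(0.001783418995935637), np.float64(-0.0343863649621258)]
spent [ 0.5945 -0.1614 -1.4468] -82.9 0.209 feeder coords [np.float64(-0.0041982898831540395), np.float64(0.003694568447253738)]
full [0.4855 0.0372 0.0601] 3.4 0.07
full [ 0.4578 -0.2562 -0.027 ] -1.5 0.051
case [ 0.5925 -0.1559  1.5974] 91.5232480282363 0.05110455054464014
case [ 0.597  -0.1558  1.5846] 90.79267411193464 0.12205688453569408
```

```bash
python3 - <<'E'
from h import *
I={n:grab_frame(n) for n in("scene","top")}
out=[]
for n,col in(("top",0),("scene",0)):
    k=6; C=np.array([*F(-.0,0.02),.06]); c=pix(n,C).astype(int); h=(40,33)
    im=cv2.resize(I[n][c[1]-h[1]:c[1]+h[1],c[0]-h[0]:c[0]+h[0]],None,fx=k,fy=k,interpolation=2)
    for (f,yaw,cl) in(((.598,-.157),93,(255,0,255)),((.5945,-.1565),91.7,(255,255,255))):
        a=np.radians(yaw); ex=np.array([np.cos(a),np.sin(a)]); ey=np.array([-ex[1],ex[0]])
        pp=[np.array([*(np.array(f)+x*ex+y*ey),.072]) for x,y in((-.066,-.073),(.066,-.073),(.066,.073),(-.066,.073))]
        q=np.array([(pix(n,P)+.5-c+h)*k for P in pp]).round().astype(int)
        cv2.polylines(im,[q],True,cl,1)
    out.append(im)
cv2.imwrite("pics/rim.png",np.vstack(out)[:, :])
print(out[0].shape)
E
python3 -c "
import cv2;a=cv2.imread('pics/rim.png');print(a.shape);b=cv2.resize(a,None,fx=.75,fy=.75);cv2.imwrite('pics/rim2.png',cv2.hconcat([a[:396],a[396:]])[:, :960][:, :])
x=cv2.imread('pics/rim2.png');cv2.imwrite('pics/rim2.png',cv2.resize(x,(800,330)))"
```

```text
(396, 480, 3)
(792, 480, 3)
```

View pics/rim2.png

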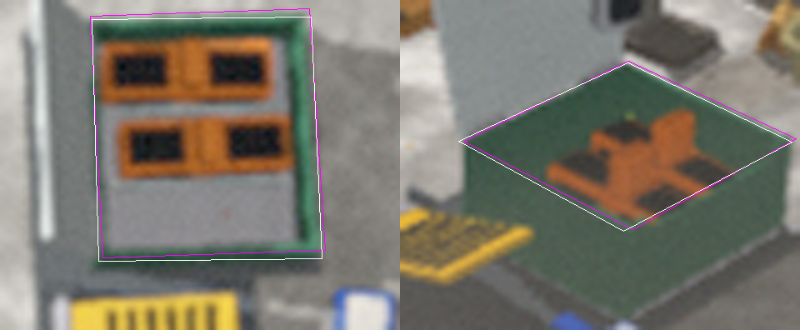

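The white outline (centre (0.5945, −0.1565), yaw 91.7°) sits right on the rim in both views; lugs are at about (190,68) and (208,147). I'll use that, and move the first spent cartridge.

Run:
```python
from h import *
c=pix("top",[*F(-.0,0.02),.06]).astype(int)
L=[]
for q in((190,68),(208,147)):
    P=ray("top",np.array(q)/5+c-[40,33]-.5,.066); L.append(P)
open("h.py","a").write("""
FEED=np.array([.5945,-.1565]); FY=91.7
fx=np.array([np.cos(np.radians(FY)),np.sin(np.radians(FY))]); fy=np.array([-fx[1],fx[0]])
""")
from importlib import reload; import h; reload(h)
for P in L: print(P.round(4),((P[:2]-h.FEED)@h.fx).round(4),((P[:2]-h.FEED)@h.fy).round(4))
q0=state()["q"]; print(q0.round(0))
for a in(FY,FY-180):
  print(a,[None if (v:=inverse_kinematics(p,Rd(b))) is None else v.round(0) for p,b in (([*h.F(0,0),.066],a),([.37,.2,.25],a),([.477,.45,.08],a-90),([.477,.45,.08],a+90),([.477,.45,.08],a))])
```

```text
[ 0.6378 -0.1481  0.066 ] 0.0071 -0.0435
[ 0.5898 -0.1586  0.066 ] -0.002 0.0047
[ 14.   9.  22. 108.  -4.  64. -56.]
93.0 [array([ 59.,  65., -75., 100.,  67.,  72.,  59.]), array([ 35.,  13., -73., 119.,  15.,  58.,  47.]), array([-26.,  42., -28.,  94.,  24.,  50., -61.]), array([ -2.,  66., -75.,  94.,  66.,  75.,  94.]), array([-13.,  49., -50.,  94.,  43.,  58.,  16.])]
-87.0 [array([  3.,  37.,  12., 102., -11.,  42., -66.]), array([ -24.,    4.,   -8.,  120.,    1.,   56., -120.]), array([ -2.,  66., -75.,  94.,  66.,  75.,  94.]), array([-26.,  42., -28.,  94.,  24.,  50., -61.]), array([ -37.,   39.,  -12.,   95.,   10.,   47., -140.])]
```

```bash
cat >> h.py <<'E'
def rep(s):
    st=state(); print(s,"t%.1f"%st["t"],st["ee_pos"].round(4),"w%.4f"%st["grip_width"],"ff%.0f"%st["finger_force"],st["ft_force"].round(1))
def pick(xy,a,ztcp,up,open_=.045):
    R=Rd(a); movep([*xy,up],R); gripper_to(open_); move_linear([*xy,ztcp+.03],R,v=.25); move_linear([*xy,ztcp],R,v=.08)
    gripper_to(0.); rep("picked"); move_linear([*xy,up],R,v=.2); rep("lifted")
def spent_to_tub(xy,dx):
    a=FY-180
    pick(xy,a,.069,.235)
    move_linear([.42,-.13,.235],Rd(a),v=.3)
    movep([.37,.2,.25],Rd(a+5)); T=np.array([.4755+dx,.405])
    movep([*T,.18],Rd(a+10)); move_linear([*T,.075],Rd(a+10),v=.15); rep("at tub")
    gripper_to(.04); move_linear([*T,.18],Rd(a+10),v=.25); movep([.37,.2,.25],Rd(a+5))
E
python3 - <<'E'
from h import *
movep([.45,-.15,.25],Rd(FY-180))
spent_to_tub([.5898,-.1586],-.027)
movep([.42,-.13,.25],Rd(FY-180)); rep("back")
I={n:grab_frame(n) for n in("scene","top")}
from h import *
import pickle; pickle.dump(I,open("I.pkl","wb"))
for nm,n,C in(("tub","top",[.476,.405,.03]),("case","top",[*F(0,0),.05])):
    c=pix(n,C).astype(int); cv2.imwrite(f"pics/{nm}1.png",cv2.resize(I[n][c[1]-40:c[1]+40,c[0]-50:c[0]+50],(400,320),interpolation=2))
a=cv2.imread("pics/tub1.png");b=cv2.imread("pics/case1.png");cv2.imwrite("pics/tc1.png",np.hstack([a,b]))
E
```

```text
picked t28.3 [ 0.5904 -0.1588  0.0696] w0.0128 ff60 [-0.1 -0.7  2.6]
lifted t29.3 [ 0.5888 -0.1582  0.2337] w0.0128 ff60 [-1.   0.  -1.3]
at tub t33.1 [0.4491 0.4052 0.0759] w0.0127 ff60 [-0.5 -1.5 -0.5]
back t36.2 [ 0.4205 -0.1285  0.2497] w0.0401 ff0 [-0.   0.3  0.8]
```

View pics/tc1.png

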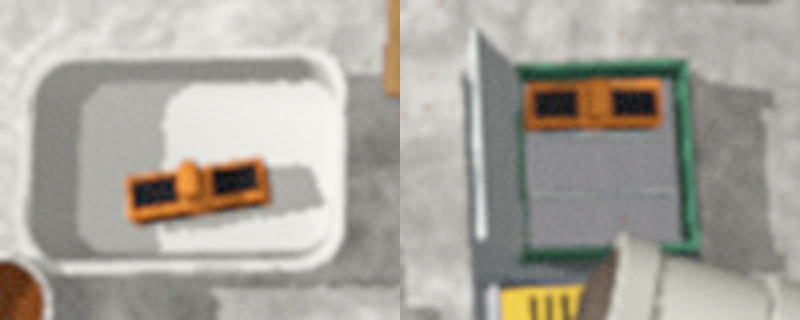

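The first spent cartridge lies in the tub; the second one is in the far bay at (592,103) in the crop.

Run:
```python
from h import *
spent_to_tub([.6378,-.1481],.030)
I={n:grab_frame(n) for n in("scene","top")}
cv2.imwrite("pics/top2.png",cv2.resize(I["top"][100:310,130:510],(760,420),interpolation=2))
for X in((.4855,.037),(.4576,-.256)):
    try: p,f=blue_fit(I,X,("top",)); print("full",p.round(4),np.degrees(p[2]).round(1),round(f,3))
    except Exception as e: print(e)
rep("")
```

```text
picked t39.0 [ 0.6384 -0.1483  0.0697] w0.0126 ff61 [ 0.5 -0.6  3.1]
lifted t40.0 [ 0.6368 -0.1477  0.2335] w0.0126 ff60 [-0.3  0.2 -0.7]
at tub t44.0 [0.5062 0.4054 0.0762] w0.0128 ff60 [-0.4  0.5 -0.7]
full [0.4855 0.0379 0.0637] 3.6 0.067
full [ 0.4575 -0.2559 -0.0421] -2.4 0.044
 t46.0 [0.3707 0.2012 0.2497] w0.0403 ff0 [-1.   0.1  0.7]
```

View pics/top2.png

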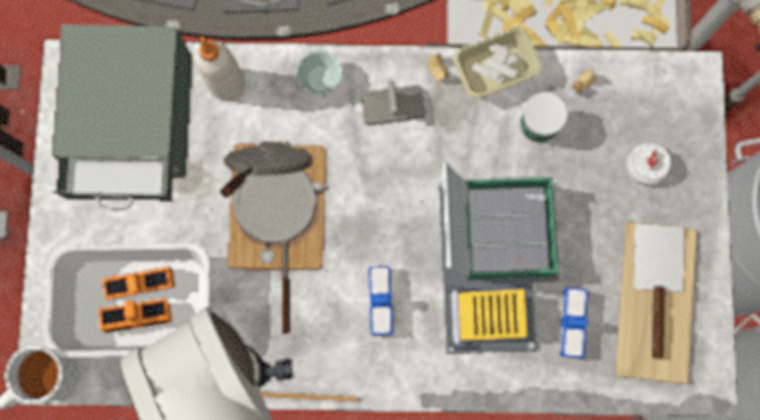

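Both spent cartridges lie in the tub, and the two blue ones and the scraper are where they were. Calibrate the bay lines from the saved picture, then insert full A in the mid bay.

```bash
cat >> h.py <<'E'
def insert(xy_bay,a,up=.235):
    R=Rd(a)
    for d in (0,.002,-.002,.004,-.004):
        P=np.array(xy_bay)+d*fy
        move_linear([*P,.10],R,v=.2); rep("above"); f0=state()["ft_force"][2]
        ok=True
        for z in(.086,.080,.075,.070):
            move_linear([*P,z],R,v=.05); hold(.1); f=state()["ft_force"]
            print("  z",z,f.round(1),state()["ee_pos"].round(4))
            if f[2]-f0>6 and z>.072: ok=False;break
        if ok: break
    gripper_to(.04); rep("released"); move_linear([*P,up],R,v=.25); return d
E
python3 - <<'E'
from h import *
import pickle; I=pickle.load(open("I.pkl","rb"))
im=I["top"].astype(float).mean(2)
for x in(-.03,.03):
    ys=np.arange(.008,.04,.002); v=[]
    for y in ys:
        u=pix("top",[*F(x,y),.026]); v.append(cv2.getRectSubPix(im.astype(np.float32),(3,1),tuple(float(t) for t in u)).mean())
    print(dict(zip((ys*1000).round(),np.round(v))))
p,f=blue_fit({n:grab_frame(n) for n in("scene","top")},(.4855,.0375)); print(p,f)
movep([.42,.1,.235],Rd(3.4))
pick([.4857,.0377],3.5,.059,.15)
E
```

```text
{np.float64(8.0): np.float32(140.0), np.float64(10.0): np.float32(140.0), np.float64(12.0): np.float32(141.0), np.float64(14.0): np.float32(142.0), np.float64(16.0): np.float32(143.0), np.float64(18.0): np.float32(144.0), np.float64(20.0): np.float32(139.0), np.float64(22.0): np.float32(136.0), np.float64(24.0): np.float32(135.0), np.float64(26.0): np.float32(137.0), np.float64(28.0): np.float32(139.0), np.float64(30.0): np.float32(140.0), np.float64(32.0): np.float32(141.0), np.float64(34.0): np.float32(141.0), np.float64(36.0): np.float32(140.0), np.float64(38.0): np.float32(141.0)}
{np.float64(8.0): np.float32(141.0), np.float64(10.0): np.float32(142.0), np.float64(12.0): np.float32(141.0), np.float64(14.0): np.float32(137.0), np.float64(16.0): np.float32(135.0), np.float64(18.0): np.float32(137.0), np.float64(20.0): np.float32(143.0), np.float64(22.0): np.float32(142.0), np.float64(24.0): np.float32(140.0), np.float64(26.0): np.float32(137.0), np.float64(28.0): np.float32(138.0), np.float64(30.0): np.float32(140.0), np.float64(32.0): np.float32(141.0), np.float64(34.0): np.float32(140.0), np.float64(36.0): np.float32(139.0), np.float64(38.0): np.float32(140.0)}
[0.48550163 0.03721981 0.05873841] 0.06965610165447472
picked t49.8 [0.4862 0.0377 0.0596] w0.0126 ff60 [-0.9 -0.   6.2]
lifted t50.4 [0.4851 0.0377 0.1494] w0.0127 ff59 [-0.8 -1.  -2.1]
```

Run:
```python
from h import *
a=FY-180
movep([.43,.0,.235],Rd(3.5)); movep([.43,-.157,.235],Rd(a))
B=F(0,.001); move_linear([*B,.235],Rd(a),v=.25)
print(insert(B,a))
move_linear([.42,-.157,.235],Rd(a),v=.3)
I={n:grab_frame(n) for n in("scene","top")}
c=pix("top",[*F(-.03,.03),.04]).astype(int); cv2.imwrite("pics/mid.png",cv2.resize(I["top"][c[1]-40:c[1]+40,c[0]-50:c[0]+50],(600,480),interpolation=2))
try: p,f=blue_fit(I,(.4576,-.256),("scene",)); print(p,f)
except Exception as e: print(e)
```

```text
above t53.6 [ 0.5941 -0.157   0.1013] w0.0125 ff59 [ 0.4  0.6 -1.6]
  z 0.086 [-0.3  0.3 -1.5] [ 0.5933 -0.1565  0.0859]
  z 0.08 [ 1.2  1.9 12.9] [ 0.5972 -0.1563  0.0833]
above t54.8 [ 0.5925 -0.157   0.1013] w0.0125 ff61 [ 1.  -0.5 -1.6]
  z 0.086 [-0.4  0.6 -2.6] [ 0.5911 -0.1565  0.0854]
  z 0.08 [2.1 1.6 9.5] [ 0.5943 -0.1568  0.0823]
above t55.9 [ 0.5969 -0.1568  0.101 ] w0.0128 ff62 [ 0.7  0.5 -1.9]
  z 0.086 [ 0.4 -0.5 -1.1] [ 0.5954 -0.1566  0.0857]
  z 0.08 [-0.  -0.3  4.5] [ 0.5976 -0.1568  0.0815]
above t57.1 [ 0.5902 -0.1571  0.1008] w0.0127 ff62 [-0.5  0.9 -1.5]
  z 0.086 [-0.2 -0.4 -1.5] [ 0.5894 -0.1567  0.0857]
  z 0.08 [1.4 0.1 7.7] [ 0.5917 -0.157   0.0818]
above t58.2 [ 0.5992 -0.1566  0.1011] w0.0128 ff63 [-0.3 -0.2 -1.2]
  z 0.086 [ 0.5 -0.1 -0.9] [ 0.5973 -0.1565  0.0857]
  z 0.08 [1.9 0.2 3.9] [ 0.5987 -0.1567  0.0808]
  z 0.075 [ 3.3  1.8 14.4] [ 0.6018 -0.1566  0.0784]
released t59.9 [ 0.5966 -0.1563  0.0742] w0.0398 ff0 [ 0.1 -0.  -0.2]
-0.004
[ 0.45788567 -0.25719758 -0.03514459] 0.052508751458576475
```

View pics/mid.png

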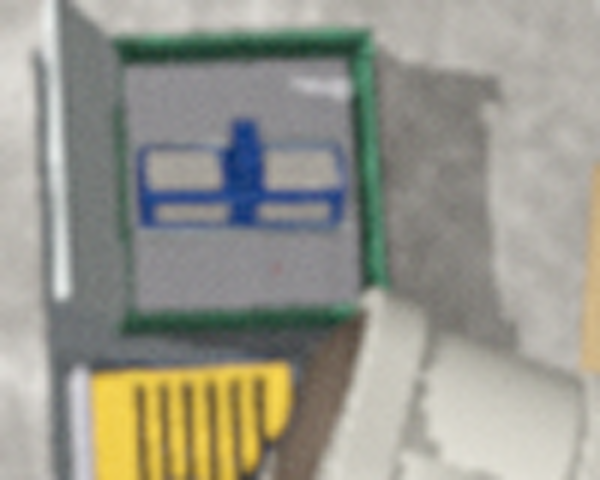

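The cartridge was not seated: it leans away from the robot with its near lower edge on the near divider (near face visible at rows 190–225). I'll fit its tilted pose, regrasp along its lean, and set it upright.

```bash
cat >> h.py <<'E'
def rt(tau):  # cartridge rotation: yaw FY-180.. tilt about feeder x so that top leans to -fy (far)
    X=np.array([*fx,0]); Y=np.array([*fy,0])*np.cos(tau)+np.array([0,0,1])*np.sin(tau); return np.c_[X,Y,np.cross(X,Y)]
def tfit(I,v0):
    # v=(x_f,y_f of far-bottom edge (cm), tau*10); far-bottom edge at z=.012
    M={}
    for n in("top","scene"):
        i=I[n].astype(int); m=(i[...,0]-i[...,2])>(25 if n=="top" else 18)
        u=pix(n,[*F(0,0),.04]).astype(int); w=np.zeros_like(m); w[u[1]-18:u[1]+18,u[0]-22:u[0]+22]=1
        m=cv2.morphologyEx((m&w).astype(np.uint8),cv2.MORPH_CLOSE,np.ones((9,9)))
        M[n]=cv2.resize(m.astype(np.float32),None,fx=S,fy=S)>.5
    def ren(n,v):
        R=rt(v[2]/10); o=np.array([*F(v[0]/100,v[1]/100),.012]); K,Rc,t=cam(n); m=np.zeros((400*S,640*S),np.uint8)
        for b in CART:
            q=((b+[0,.017,0])@R.T+o)@Rc.T+t; q=q@K.T; q=q[:,:2]/q[:,2:]
            cv2.fillConvexPoly(m,cv2.convexHull(((q+.5)*S*16-8).astype(np.int32)),1,shift=4)
        return m>0
    def cost(v):
        c=0
        r=ren("top",v); return 1-(r&M["top"]).sum()/(r|M["top"]).sum()
    r=minimize(cost,v0,method="Nelder-Mead",options=dict(initial_simplex=np.array([v0,np.add(v0,[.5,0,0]),np.add(v0,[0,.6,0]),np.add(v0,[0,0,1.5])]),xatol=.01,fatol=1e-4))
    return r.x,r.fun,ren,M
E
python3 - <<'E'
from h import *
movep([.42,-.20,.3],Rd(FY-180))
I={n:grab_frame(n) for n in("scene","top")}
v,f,ren,M=tfit(I,[0,-1.9,4.]); print(v,f)
o=np.array([*F(v[0]/100,v[1]/100),.012]); R=rt(v[2]/10); print("lug",R@[0,.017,.043]+o,"nearedge",R@[0,.034,0]+o)
out=[]
for n in I:
    im=cv2.resize(I[n],None,fx=3,fy=3,interpolation=2); cv2.drawContours(im,cv2.findContours(ren(n,v).astype(np.uint8),0,2)[0],-1,(0,0,255),1)
    c=(pix(n,[*F(0,0),.04])*3).astype(int); out.append(cv2.resize(im[c[1]-90:c[1]+90,c[0]-90:c[0]+90],(400,400),interpolation=2))
cv2.imwrite("pics/tilt.png",np.hstack(out))
E
```

```text
[ 0.02857983 -1.32658088  3.39579791] 0.3927729772191674
lug [ 0.60604594 -0.1558714   0.05820702] nearedge [ 0.57570718 -0.15677183  0.02332509]
```

View pics/tilt.png

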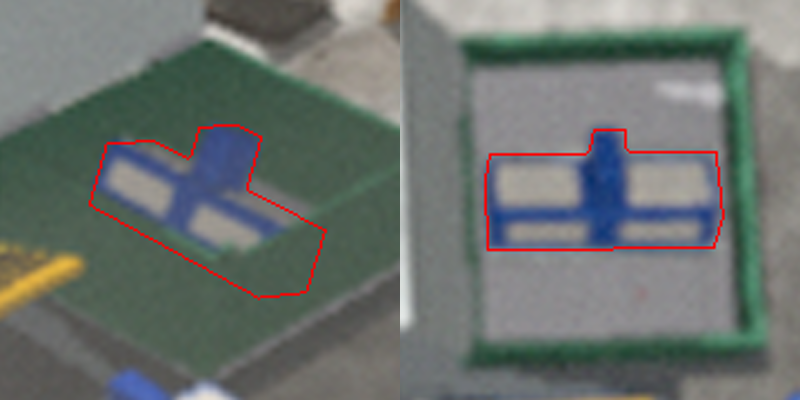

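```bash
cat >> h.py <<'E'
def Rt(tau):
    R=rt(tau); return np.c_[-R[:,1],-R[:,0],-R[:,2]]
def insert2(y0,x0=0.,offs=(0,-.002,.002,-.004,.004),up=.235,a=None):
    R=Rt(0)
    for d in offs:
        P=F(x0,y0+d); move_linear([*P,.092],R,v=.15); hold(.15); s0=state(); ok=True
        for z in(.085,.081,.078,.075,.072):
            move_linear([*P,z],R,v=.04); hold(.08); s=state(); df=s["ft_force"]-s0["ft_force"]; dt=s["torque"]-s0["torque"]
            if df[2]>4.: ok=z<.0735; print(" d",d,"z",z,s["ee_pos"].round(4),df.round(1),dt.round(2)); break
        if ok: rep("in"); gripper_to(.04); move_linear([*P,up],R,v=.25); return d
        move_linear([*P,.10],R,v=.2)
    print("FAILED, still held")
E
python3 - <<'E'
from h import *
tau=.40; R=Rt(tau); u=-R[:,2]; lug=np.array([.606,-.1558,.0582])
G=lug+.0145*u
movep([.5,-.157,.25],Rt(0)); movep(G+.10*u,R); gripper_to(.04)
move_linear(G+.02*u,R,v=.15); move_linear(G,R,v=.05); rep("at")
gripper_to(0); rep("grip")
move_linear(G+np.array([0,0,.06]),R,v=.1); rep("up")
P=F(0,-.003); movep([*P,.16],Rt(0)); rep("upright")
I={n:grab_frame(n) for n in("scene","top")}
T=[]
for n in I:
    c=pix(n,[*P,.13]).astype(int); T.append(cv2.resize(I[n][c[1]-28:c[1]+28,c[0]-28:c[0]+28],(400,400),interpolation=2))
cv2.imwrite("pics/held.png",np.hstack(T))
E
```

```text
at t64.7 [ 0.6115 -0.1556  0.0713] w0.0402 ff0 [ 0.5  0.1 -1.1]
grip t65.0 [ 0.612  -0.1558  0.072 ] w0.0128 ff61 [0.3 0.3 1.5]
up t65.8 [ 0.6115 -0.1555  0.1315] w0.0126 ff61 [-0.1 -0.2 -2.2]
upright t66.3 [ 0.5967 -0.1562  0.1602] w0.0125 ff61 [ 0.2  0.1 -1.6]
```

View pics/held.png

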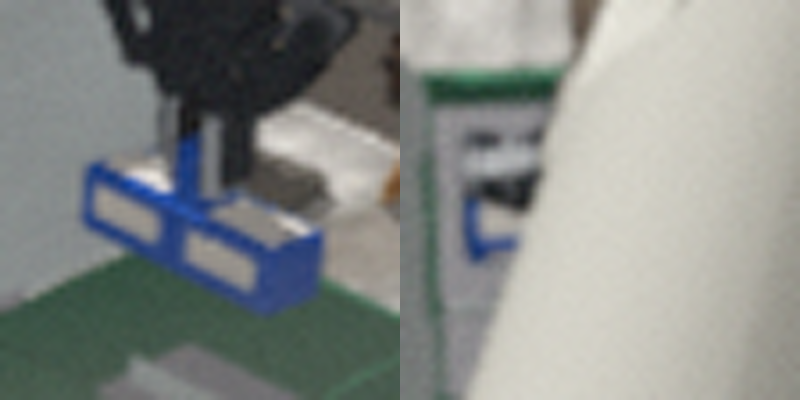

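The cartridge is now held upright. Fit its offset in the hand from the scene view, then insert.

Run:
```python
from h import *
P=F(0,-.003); I={"scene":grab_frame("scene")}
i=I["scene"].astype(int); m=(i[...,0]-i[...,2])>25; u=pix("scene",[*P,.12]).astype(int); w=np.zeros_like(m); w[u[1]-22:u[1]+22,u[0]-22:u[0]+22]=1
m=cv2.morphologyEx((m&w).astype(np.uint8),cv2.MORPH_CLOSE,np.ones((5,5)))
m=hull(m)
tcp=state()["ee_pos"]
for z in(.101,.103,.105):
    p,f=fit([np.vstack(CART)],{"scene":m},[*P,np.radians(FY-180)],z)
    print(z,p.round(4),np.degrees(p[2]).round(1),round(f,3),"off x_f,y_f",((p[:2]-tcp[:2])@fx).round(4),((p[:2]-tcp[:2])@fy).round(4))
```

```text
0.101 [ 0.5972 -0.1537 -1.6058] -92.0 0.12 off x_f,y_f 0.002 0.001
0.103 [ 0.5945 -0.1562 -1.6078] -92.1 0.122 off x_f,y_f -0.0005 0.0037
0.105 [ 0.592  -0.1586 -1.6151] -92.5 0.125 off x_f,y_f -0.0027 0.0063
```

Run:
```python
from h import *
print(insert2(-.006,offs=(0,-.003,.003,-.005,.0055)))
rep("")
```

```text
in t68.9 [ 0.6002 -0.1563  0.0717] w0.0126 ff60 [-2.  -0.6 -2.1]
0
 t70.1 [ 0.5996 -0.1559  0.2337] w0.0398 ff0 [0.2 0.5 0.2]
```

Full 1 went down to depth with no contact. Now full B, with a fresh look first.

Run:
```python
from h import *
move_linear([.42,-.10,.235],Rt(0),v=.3); movep([.40,.03,.25],Rd(0))
I={n:grab_frame(n) for n in("scene","top")}
p,f=blue_fit(I,(.4577,-.256)); print(p.round(4),f)
a=np.degrees(p[2])
if f<.09:
    movep([.42,-.2,.235],Rd(a)); pick(p[:2],a,.059,.2)
    movep([.43,-.17,.235],Rt(0)); P=F(0,.040); move_linear([*P,.16],Rt(0),v=.2); hold(.3)
    g=grab_frame("scene"); i=g.astype(int); m=(i[...,0]-i[...,2])>25; u=pix("scene",[*P,.12]).astype(int); w=np.zeros_like(m); w[u[1]-22:u[1]+22,u[0]-22:u[0]+22]=1
    m=hull(cv2.morphologyEx((m&w).astype(np.uint8),cv2.MORPH_CLOSE,np.ones((5,5)))); tcp=state()["ee_pos"]; rep("")
    for z in(.101,.103,.105):
        p,f=fit([np.vstack(CART)],{"scene":m},[*P,np.radians(FY-180)],z)
        print(z,p.round(4),np.degrees(p[2]).round(1),round(f,3),"off",((p[:2]-tcp[:2])@fx).round(4),((p[:2]-tcp[:2])@fy).round(4))
    for n,C,nm in(("top",[*F(-.03,.03),.04],"a"),): pass
    c=pix("scene",[*F(-.05,0),.09]).astype(int); cv2.imwrite("pics/b.png",cv2.resize(g[c[1]-50:c[1]+50,c[0]-60:c[0]+60],(600,500),interpolation=2))
```

```text
[ 0.4579 -0.2563 -0.0274] 0.0621690502513364
picked t75.1 [ 0.4583 -0.2566  0.0595] w0.0126 ff59 [ 0.6 -1.2  3. ]
lifted t76.0 [ 0.4571 -0.2557  0.1989] w0.0126 ff59 [-0.9  0.4 -1.1]
 t78.7 [ 0.5544 -0.1577  0.1606] w0.0125 ff59 [ 0.4  0.2 -1.3]
0.101 [ 0.5391 -0.1695 -1.6424] -94.1 0.225 off -0.0113 0.0156
0.103 [ 0.535  -0.1743 -1.6327] -93.5 0.22 off -0.016 0.0199
0.105 [ 0.5324 -0.1767 -1.6437] -94.2 0.218 off -0.0183 0.0226
```

View pics/b.png

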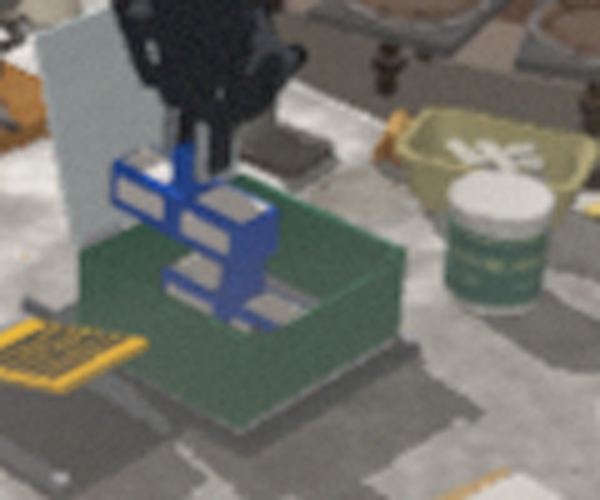

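Full 1 sits level in the mid bay; the mask merged with its lug, so raise the held one and refit.

Run:
```python
from h import *
P=F(0,.040); move_linear([*P,.23],Rt(0),v=.2); hold(.3); tcp=state()["ee_pos"]
g=grab_frame("scene"); i=g.astype(int); m=(i[...,0]-i[...,2])>25; u=pix("scene",[*P,.19]).astype(int); w=np.zeros_like(m); w[u[1]-22:u[1]+20,u[0]-22:u[0]+22]=1
m=hull(cv2.morphologyEx((m&w).astype(np.uint8),cv2.MORPH_CLOSE,np.ones((5,5))))
off=None
for dz in(-.002,0,.002):
    p,f=fit([np.vstack(CART)],{"scene":m},[*P,np.radians(FY-180)],tcp[2]-.057+dz)
    o=((p[:2]-tcp[:2])@fx,(p[:2]-tcp[:2])@fy); print(dz,p.round(4),np.degrees(p[2]).round(1),round(f,3),"off",np.round(o,4))
```

```text
-0.002 [ 0.5505 -0.1567 -1.6019] -91.8 0.088 off [0.0009 0.0033]
0 [ 0.5477 -0.1596 -1.6032] -91.9 0.092 off [-0.0019  0.0062]
0.002 [ 0.5447 -0.1623 -1.6094] -92.2 0.095 off [-0.0045  0.0093]
```

Run:
```python
from h import *
r=insert2(.0382,offs=(0,-.002,.002,-.004,.004)); print(r)
if r is not None:
    move_linear([.42,-.10,.25],Rt(0),v=.3); movep([.37,.15,.28],Rd(-60)); rep("")
    I={n:grab_frame(n) for n in("scene","top")}; T=[]
    for n,C in(("top",[*F(-.05,.02),.04]),("scene",[*F(-.05,.02),.04])):
        c=pix(n,C).astype(int); T.append(cv2.resize(I[n][c[1]-50:c[1]+50,c[0]-50:c[0]+50],(400,400),interpolation=2))
    cv2.imwrite("pics/both.png",np.hstack(T))
```

```text
in t82.5 [ 0.5561 -0.1577  0.0719] w0.0128 ff59 [-1.6  0.1 -0.7]
0
 t85.3 [0.3707 0.1487 0.2797] w0.0401 ff0 [-0.2 -0.2 -0.8]
```

I have used all 14 views, so seating is checked numerically from here on.

Run:
```python
from h import *
im=grab_frame("top").astype(int); m0=(im[...,0]-im[...,2])>25
for nm,y in(("near",.042),("mid",-.0027)):
    X=[*F(0,y),.045]; u=pix("top",X).round().astype(int); w=np.zeros_like(m0); w[u[1]-7:u[1]+8,u[0]-22:u[0]+23]=1
    m=hull(cv2.morphologyEx((m0&w).astype(np.uint8),cv2.MORPH_CLOSE,np.ones((5,5))))
    ys,xs=np.nonzero(m); print(nm,"extent px",xs.min(),xs.max(),ys.min(),ys.max())
    p,f=fit([np.vstack(CART)],{"top":m},[*F(0,y),np.radians(FY-180)],.012)
    print(p.round(4),np.degrees(p[2]).round(1),round(f,3),((p[:2]-FEED)@fx).round(4),((p[:2]-FEED)@fy).round(4))
print([(d["xy"],round(d["score"],2)) for d in landmark_of("top","full_1_lug")],[(d["xy"],round(d["score"],2)) for d in landmark_of("top","scraper_mid")],pix("top",[.507,-.389,.0215]))
print([pix("top",[*F(0,y),.055]).round(1) for y in(.042,-.0027)])
```

```text
near extent px 366 407 221 235
[ 0.555  -0.1638 -1.5548] -89.1 0.233 -0.0061 0.0397
mid extent px 366 406 207 219
[ 0.6007 -0.1577 -1.5333] -87.9 0.129 -0.0013 -0.0061
[] [([457.8, 244.2], 0.68)] [459.79783685 245.15036152]
[array([385.4, 227.7]), array([384.9, 213. ])]
```

Run:
```python
from h import *
im=grab_frame("top").astype(int); d=im[...,0]-im[...,2]
for r in range(200,242): print(r,d[r,366:407:2].tolist())
for y in(.042,-.0027):
    print([ (pix("top",[*F(x,y+dy),z])-.0).round(1).tolist() for x in(.052,-.052) for dy in(-.017,.017) for z in(.042,.012)])
```

```text
200 [0, 1, 2, 0, 2, 3, 2, 3, 0, 1, 2, 1, 1, 1, 4, 1, 3, 2, 5, 23, 13]
201 [1, -1, 5, 0, 3, 3, -1, 3, 3, 5, 0, 4, 0, -2, 1, -1, 1, -1, 4, 21, 11]
202 [0, 2, 0, 3, 1, 0, 1, 4, 1, 1, 2, -1, 2, 2, 4, 0, 1, 4, 3, 18, 12]
203 [1, 3, 1, 1, 0, 0, 1, 3, 1, 3, 1, 3, 1, 0, 3, 3, 3, 0, 4, 23, 13]
204 [3, 0, 3, 4, 2, 4, 3, 1, 1, 2, 1, 3, 0, 0, 1, 2, 4, 1, 4, 21, 12]
205 [3, 3, 2, 1, 3, 1, 1, 3, 3, 0, 3, 2, 1, 3, -1, 0, -1, 2, 4, 19, 17]
206 [-1, 2, -1, 1, 2, 0, 2, 0, -1, 4, -1, -1, 1, 0, 0, 3, 1, 3, 4, 23, 18]
207 [5, 5, 4, 6, 8, 5, 3, 2, 8, 19, 17, 9, 12, 12, 13, 17, 18, 11, 0, 23, 16]
208 [6, 37, 38, 33, 30, 35, 38, 30, 37, 67, 55, 46, 38, 44, 43, 38, 38, 31, 2, 19, 21]
209 [21, 61, 42, 36, 35, 40, 42, 68, 84, 99, 90, 37, 23, 25, 25, 13, 5, 30, 1, 19, 21]
210 [29, 35, 5, -1, 3, 3, 2, 52, 91, 108, 96, 15, -4, -3, -2, -4, -8, 29, 4, 26, 25]
211 [38, 13, -11, -10, -11, -11, -12, 42, 94, 106, 100, 8, -12, -11, -11, -9, -10, 35, 2, 19, 27]
212 [37, 7, -10, -12, -13, -13, -10, 37, 90, 100, 88, 7, -12, -12, -9, -12, -10, 38, 6, 19, 27]
213 [33, 6, -9, -11, -12, -9, -12, 29, 86, 108, 99, 5, -12, -9, -1
[... 2004 characters left out ...]
 17, 14, 19, 18, 17, 13, 13, 17, 16, 14, 14, 22, 19, 23, 20]
237 [16, 13, 20, 14, 17, 16, 17, 18, 18, 17, 18, 14, 10, 13, 20, 12, 16, 14, 10, 17, 7]
238 [16, 9, 13, 17, 10, 16, 16, 9, 10, 11, 10, 15, 13, 14, 9, 7, 10, 7, 5, 3, 9]
239 [10, 10, 11, 8, 7, 7, 5, 4, 5, 9, 5, 8, 7, 9, 6, 5, 7, 4, 6, 7, 6]
240 [7, 7, 9, 4, 4, 4, 4, 6, 4, 5, 5, 5, 4, 3, 6, 4, 1, 0, -1, 0, 1]
241 [9, 7, 7, 3, 9, 5, 5, 5, 4, 7, 7, 2, 7, 4, 6, 1, -5, -5, -7, -5, -9]
[[367.5, 222.9], [366.7, 224.2], [367.9, 234.1], [367.0, 235.2], [401.8, 222.5], [400.2, 223.8], [402.2, 233.6], [400.7, 234.7]]
[[367.1, 208.4], [366.3, 210.0], [367.4, 219.4], [366.6, 220.8], [401.2, 208.0], [399.6, 209.6], [401.6, 219.0], [400.1, 220.4]]
```

Both cartridges sit upright: body rows 208–219 and 223–234, matching the predicted edges within 1 px. Now shut the cover from behind.

Run:
```python
from h import *
gripper_to(0.)
R=Rd(FY-90)
movep([.42,0.02,.28],R); y=0.0
P=F(.150,y); movep([*P,.26],R); move_linear([*P,.19],R,v=.15); rep("behind")
for xc,zt in((.10,.168),(.07,.166),(.04,.164),(.02,.16),(0,.155),(-.015,.150),(-.03,.145),(-.045,.13),(-.055,.115),(-.06,.10)):
    move_linear([*F(xc+.011,y),zt+.022],R,v=.1); rep(str(xc))
hold(.3)
print([(d["xy"],round(d["score"],2)) for d in landmark_of("top","cover_edge")] if grab_frame("top") is not None else 0, pix("top",[*F(-.066,0),.0745]))
```

```text
behind t88.8 [ 0.5902 -0.0065  0.1909] w-0.0000 ff0 [ 0.2 -0.6  0.4]
0.1 t89.3 [ 0.5913 -0.0459  0.1903] w0.0001 ff0 [-0.3 -0.1  0.2]
0.07 t89.7 [ 0.592  -0.0757  0.1879] w-0.0001 ff0 [ 1.2 -0.6  1. ]
0.04 t90.2 [ 0.5929 -0.1057  0.1859] w-0.0002 ff0 [ 0.1  0.3 -0.3]
0.02 t90.5 [ 0.5934 -0.1258  0.1819] w-0.0003 ff0 [-0.3  0.1 -0. ]
0 t90.9 [ 0.594  -0.1458  0.1769] w0.0000 ff0 [0.3 1.1 0.1]
-0.015 t91.2 [ 0.5944 -0.1609  0.1719] w-0.0001 ff0 [ 0.1  0.8 -0.6]
-0.03 t91.5 [ 0.5948 -0.176   0.1669] w0.0001 ff0 [ 0.   0.9 -0. ]
-0.045 t91.9 [ 0.595  -0.1908  0.1515] w0.0002 ff0 [-0.4  0.9  0.4]
-0.055 t92.2 [ 0.5951 -0.2008  0.1362] w0.0001 ff0 [0.3 0.3 0.2]
-0.06 t92.5 [ 0.5952 -0.2054  0.121 ] w-0.0001 ff0 [-0.4 -0.1  0.7]
[] [407.89630301 212.61967912]
```

Run:
```python
from h import *
R=Rd(FY-90); P=F(-.045,0); move_linear([*P,.115],R,v=.1); hold(.1); f0=state()["ft_force"][2]
for z in np.arange(.110,.0955,-.0015):
    move_linear([*P,z],R,v=.04); hold(.06); f=state()["ft_force"][2]-f0
    if f>4: break
rep("contact %.1f"%f)
move_linear([*P,.20],R,v=.2); movep([.40,.05,.28],R)
I={n:grab_frame(n) for n in("scene","top")}
m=masks_near("cover",[*F(0,0),.075],tol=15); print({k:int(v.sum()) for k,v in m.items()})
print(fit(COVER,m,[*FEED,np.radians(FY)]))
m=masks_near("treadle",[*F(-.03,.11),.04],tol=25); 
for n in m: ys,xs=np.nonzero(m[n]); print(n,xs.min(),xs.max(),ys.min(),ys.max(),xs.mean(),ys.mean(),cv2.minAreaRect(np.c_[xs,ys].astype(np.float32)))
print("pad",[(n,d["xy"],round(d["score"],2)) for n in I for d in landmark_of(n,"treadle_pad")])
for n in I:
    im=I[n]; h=cv2.cvtColor(im,cv2.COLOR_BGR2HSV); y=(h[...,0]>18)&(h[...,0]<32)&(h[...,1]>150)&(h[...,2]>90)
    u=pix(n,[*F(0,.115),.04]).astype(int); w=np.zeros_like(y); w[u[1]-25:u[1]+25,u[0]-30:u[0]+30]=1; ys,xs=np.nonzero(y&w)
    print(n,"yellow",len(xs)); b=cv2.boxPoints(cv2.minAreaRect(np.c_[xs,ys].astype(np.float32))); print(b.round(1).tolist())
    if n=="top": print([ (((ray(n,c,z)[:2]-FEED)@fx).round(4),((ray(n,c,z)[:2]-FEED)@fy).round(4)) for c in b for z in(.03,.055)])
```

```text
contact 8.6 t96.1 [ 0.596  -0.2015  0.0991] w0.0001 ff4 [-2.   1.7  8.7]
{'scene': 1134}
(array([ 0.59724978, -0.15637591,  1.62925155]), np.float64(0.0771596562641339))
scene 293 333 243 258 312.0923076923077 250.62051282051283 ((312.75, 250.75001525878906), (39.0271110534668, 13.728129386901855), 11.309932708740234)
top 356 393 245 269 374.4158986175115 256.89516129032256 ((374.49542236328125, 256.91693115234375), (23.741168975830078, 36.499271392822266), 86.8201675415039)
pad [('scene', [316.1, 252.5], 0.59), ('top', [386.9, 252.5], 0.57)]
scene yellow 106
[[293.79998779296875, 253.0], [296.1000061035156, 241.1999969482422], [332.0, 248.0], [329.79998779296875, 259.79998779296875]]
top yellow 683
[[359.6000061035156, 246.0], [391.70001220703125, 244.8000030517578], [392.6000061035156, 268.29998779296875], [360.5, 269.5]]
[(np.float64(0.0771), np.float64(0.0937)), (np.float64(0.079), np.float64(0.0958)), (np.float64(-0.0206), np.float64(0.0912)), (np.float64(-0.017), np.float64(0.0934)), (np.float64(-0.0207), np.float64(0.162)), (np.float64(-0.0171), np.float64(0.163)), (np.float64(0.0762), np.float64(0.1644)), (np.float64(0.0781), np.float64(0.1653))]
```

Cover is shut (contact at its 77 mm top face). Treadle pad is at about x_f=0, y_f=0.128; press it.

Run:
```python
from h import *
R=Rd(FY-90); P=F(0,.127)
movep([*P,.20],R); move_linear([*P,.085],R,v=.15); hold(.15); f0=state()["ft_force"][2]
for z in np.arange(.078,.042,-.002):
    move_linear([*P,z],R,v=.04); hold(.05); f=state()["ft_force"][2]-f0; print(round(z,3),state()["ee_pos"][2].round(4),f.round(1),end="; ")
    if f>20: break
hold(.5); rep("down"); move_linear([*P,.085],R,v=.06); move_linear([*P,.2],R,v=.2); movep([.37,.12,.30],R); rep("end")
I={n:grab_frame(n) for n in("scene","top")}
m=masks_near("cover",[*F(0,0),.075],tol=15)
for n in m: print(n,fit(COVER,{n:m[n]},[*FEED,np.radians(FY)]))
m=masks_near("scraper_mid",[.51,-.389,.02]); print({n:fit(SCR,{n:m[n]},[.507,-.389,1.52],.012) for n in m})
for n in I:
    h=cv2.cvtColor(I[n],cv2.COLOR_BGR2HSV); y=(h[...,0]>18)&(h[...,0]<32)&(h[...,1]>150)&(h[...,2]>90)
    u=pix(n,[*F(0,.115),.04]).astype(int); w=np.zeros_like(y); w[u[1]-25:u[1]+25,u[0]-30:u[0]+30]=1; ys,xs=np.nonzero(y&w); print(n,len(xs),cv2.boxPoints(cv2.minAreaRect(np.c_[xs,ys].astype(np.float32))).round(1).tolist())
for t in("timer","tin","fold_bar"):
  for n in I: print(t,n,[(ray(n,d["xy"],.03).round(3),round(d["score"],2)) for d in look_for(n,t)][:1])
i=I["top"].astype(int); o=(i[...,2]-i[...,0]>90)&(i[...,1]-i[...,0]>20); u=pix("top",[.476,.405,.03]).astype(int); print("orange px in tub",o[u[1]-25:u[1]+25,u[0]-35:u[0]+35].sum())
```

```text
0.078 0.0779 -1.2; 0.076 0.0762 1.9; 0.074 0.0742 2.0; 0.072 0.0721 3.2; 0.07 0.0701 2.6; 0.068 0.0681 3.9; 0.066 0.0661 3.6; 0.064 0.0642 4.1; 0.062 0.0622 4.2; 0.06 0.0603 4.3; 0.058 0.0583 4.9; 0.056 0.0563 5.6; 0.054 0.0544 5.7; 0.052 0.0524 5.9; 0.05 0.0504 5.9; 0.048 0.0489 12.2; 0.046 0.0483 30.7; down t106.2 [ 0.4678 -0.1617  0.0483] w-0.0002 ff16 [-7.1 -1.9 32.6]
end t108.9 [0.3701 0.1193 0.2994] w0.0000 ff0 [ 0.2 -0.3  0. ]
scene (array([ 0.59661979, -0.15693411,  1.62042235]), np.float64(0.05294489041219441))
top (array([ 0.59784712, -0.15679541,  1.61780435]), np.float64(0.02803455068949845))
{'scene': (array([ 0.50628117, -0.39151665,  1.55067232]), np.float64(0.20465975572205686)), 'top': (array([ 0.50713574, -0.38735688,  1.51606097]), np.float64(0.11304436304436305))}
scene 111 [[293.79998779296875, 253.0], [296.1000061035156, 241.1999969482422], [332.0, 248.0], [329.79998779296875, 259.79998779296875]]
top 680 [[359.6000061035156, 246.10000610351562], [391.79998779296875, 244.8000030517578], [392.70001220703125, 268.3999938964844], [360.5, 269.6000061035156]]
timer scene [(array([ 0.691, -0.391,  0.03 ]), 0.73)]
timer top [(array([ 0.709, -0.377,  0.03 ]), 0.59)]
tin scene [(array([ 0.782, -0.202,  0.03 ]), 0.62)]
tin top [(array([ 0.773, -0.205,  0.03 ]), 0.88)]
fold_bar scene [(array([ 0.78 , -0.002,  0.03 ]), 0.73)]
fold_bar top [(array([0.798, 0.026, 0.03 ]), 0.94)]
orange px in tub 451
```

```bash
python3 -c "
from cell import *
hold(.5); print(sign_off())"
```

```text
the job is handed in; nothing more can be done
None
```

The job is done and handed in, with no result shown back: both spent cartridges are in the tub, both full ones stand in bays of their own (middle and near), the cover is shut, the treadle was then pressed to its stop and came up, the scraper lies on its board, and the timer, tin and folding bar were left alone. On its first try one full cartridge leaned on a divider, so I regrasped it and set it upright.

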